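# Turn the memo board over on its stand

### The arm

A 6-joint arm with a two-finger parallel gripper is mounted at the origin on a cart in front of the work surface, level with it; the furniture and walls round the work are solid. World frame = base frame: x ahead of the robot, y to its left, z up, the work surface at z = 0. Lengths are in mm, angles in rad, forces in N, time in s.
With the tool pointing down it reaches from about 275 to 825 mm from the base axis. Payload 4.9 kg.
Tool frame: the origin (TCP) lies midway between the tips of the shut fingers; the grasp point (between the pads) lies 19 mm behind it; z points along the fingers, y is the line along which they close (so a half turn about z gives the same grasp; the last joint's range is limited). The gripper opens to 85 mm and grips with 20 to 120 N. Pads are 22 mm wide; open, the fingers measure 114 mm over their backs; the gripper's body (76 mm by 85 mm) begins 54 mm behind the grasp point. The pads swing forward as they close: fully open they stand 13 mm farther back than shut.
Start: joints at [-1.247, 0.326, -0.193, 1.052, 0, 1.437], TCP at [243.101, -493.377, 231.281] pointing down, gripper open.
Joint ranges: [-2.65, 2.65], [-0.97, 1.79], [-1.3, 1.35], [-1.93, 2.1], [-1.47, 1.37], [-3.14, 3.14]. Speed limits (rad/s): [2.57, 2.57, 3.14, 3.14, 3.14, 3.14].

### API

Orientations are given as a rotation vector (axis times angle).
In Python, from station import ctrl, grab_frame gives the robot as it stands. The module is installed in compiled form; this text tells all that it offers.
- The arm moves only by the shell command python3 -m jog 'ROWS' [OPENING] [FORCE]. ROWS is JSON, a list of rows, each an object of numbers: "dx", "dy", "dz": the shift along the tool's x, y, z in mm; "wx", "wy", "wz": the turn, a rotation vector about the tool's x, y, z in degrees. A call has 1 to 5 rows; each row is the pose to reach, as a shift and turn from the pose commanded when the call began, along the tool's axes at that moment; what a row does not reach only later rows make up. A row lasts 1/10 s, in which the tool goes at most 50 mm and 8.59 degrees, less where a joint would pass 70% of its speed; a pose out of reach is approached as far as the arm can. A call with a gripper value outside its range is refused whole. OPENING is the opening, from 0 (shut) to 1 (fully open), set as the call begins (- or left out, the last holds). The fingers move at their own pace and stop on an object; FORCE is the grip in N (left out, the last holds). Time passes only in rows, so rows that repeat a pose let the fingers close. It gives the time, the measured TCP pose, the force, the opening and the grip force at its end, in the units of the state.
- ctrl.get_obs(): the state, without advancing time (a new reading comes with each control period).
- grab_frame(name): name is "scene" or "top" or "wrist"; returns a dict with "frame" (420x560x3 uint8, blue, green, red), "z_map" (420x560 float32, mm along the optical axis (not along the pixel's ray), 0 where there is no reading), "K" (3x3 intrinsics, pixels), "world_to_cam" (4x4, takes a point from world to camera coordinates); the wrist camera has in their place "mount" (4x4, takes a point from camera to tool coordinates, whose origin is the TCP and whose axes are the flange's). Camera axes: x right, y up, looking along -z (the intrinsics and any distortion apply to the point x, -y, -z); pixel columns grow to the right and rows downward; lengths in mm; the calibration is good to about 2 mm. A picture is of the moment at which its call begins: read the wrist's pose just before it.
- ctrl.close_job(): hands the job in; it is judged then, once.
The state is a dict: "time_s": time; "q": joint angles; "joint_vel": joint speeds; "tau": joint torques, N m; "ee_pos": TCP position; "ee_rot": TCP orientation; "contact_force": force on the tool from outside, world axes, zero at the start; "torque": the same for the moment, N m; "width": opening from 0.0 (shut) to 1.0 (fully open); "grasp_force": force on a finger pad.
Only numpy, scipy, OpenCV 4.12 (cv2) and the standard library are available. Lean on these libraries where they do the work, as an engineer would, in place of code of your own. Each camera call takes 0.05 s, during which the arm holds its last target. There are 200 camera calls.

### The job

The two-sided memo board on the sloping desk stand shows its cork side; turn it over so that its smooth white writing side faces out. Slide it sideways on the ledge until one end sticks well out past the stand, so that it can be gripped there with a finger behind it; lift it off, turn it over, and stand it on the ledge again, leaning flat against the stand, with neither end sticking out. Do not let the board fall to the desk, and leave the stapler, the glue stick and the eraser near the stand where they are.

Things in the scene. Friction and masses are not known exactly. Their poses are not given: they have to be found in the camera images.
- stand: Dark steel desk stand; fixed, never moves. Origin on the desk under its base plate (170 x 150 x 8 mm); at yaw 0 it faces -x, to the robot; z up. It carries the sloping rest, 210 mm wide. Rod struts behind the rest lie within 55 mm of the middle: nothing stands behind the rest's two ends.
- rest: Sloping panel and ledge of the stand. Origin: mid-length where ledge top meets panel face, 60 mm up. z runs up the panel, which leans back 30 deg from vertical; y along the ledge (left, seen by the robot); x into the panel (free side is -x). Panel: face x=0, 8 mm thick, y +-105, top edge z=148. Ledge top z=0, x 0 to -26; lip on it x -22 to -26, 10 mm high, full width; ends open.
- board: Rigid two-sided board in a wooden frame, 180 (y) x 140 (z) x 12 mm (x), about 0.25 kg; origin at its centre. +x out of the white writing face, -x out of the cork face. Starts on the ledge, long edge down, flat on the panel, cork out, ends within the panel's; seated, its centre is at x=-6, z=70 mm of the rest, its top edge 8 mm below the panel's. Either long edge may be down.
- writing_face (a point): Centre of the board's white writing face (board x = +6 mm).
- cork_face (a point): Centre of the board's cork face (board x = -6 mm).
- stapler: Small stapler, 130 x 34 x 48 mm, lying on the desk, left of the stand; origin under its middle. Leave alone.
- glue_stick: Glue stick, 24 mm across, 92 mm tall, standing upright on the desk behind the stand; origin under its middle. Leave alone.
- eraser: Eraser in a sleeve, 21 x 52 x 12 mm, on the desk to the right of the stand; origin under its middle. Leave alone.
Things that resemble listed ones, but are neither listed nor needed, are in the scene too. Several things have the shape of the board; the one meant has the colours described above.

How it is judged (in metres and radians):
On the way, in this order (a step that is already met when the one before it is completed fails the run):
1. the board still stands on the ledge, and one end has been slid out at least 25 mm past the end of the panel (x of board in the frame of rest between -0.012 and -0.002 m and z of board in the frame of rest between 0.062 and 0.078 m and angle between the x axis of board and the x axis of rest, either way round below 0.1 rad and angle between the z axis of board and the z axis of rest, either way round below 0.1 rad and (y of board in the frame of rest above 0.04 m or y of board in the frame of rest below -0.04 m)), for 0.1 s.
2. the board is lifted clear of the stand: it touches neither the ledge nor the panel (contact force between board and stand below 0.05 N and contact force between the fingers and board above 1 N and (z of board in the frame of rest above 0.09 m or x of board in the frame of rest below -0.04 m)), for 0.1 s.
At the end, for the whole second after the job is handed in: The board stands on the ledge on a long edge (centre within 8 mm of seated height, 5 mm of seated depth, flat to the panel within 0.1 rad), writing face out, its centre within 17 mm of the ledge's middle so that neither end sticks out, released and at rest (x of board in the frame of rest between -0.012 and -0.002 m and z of board in the frame of rest between 0.062 and 0.078 m and angle between the x axis of board and the x axis of rest, either way round below 0.1 rad and angle between the z axis of board and the z axis of rest, either way round below 0.1 rad and x of writing_face in the frame of rest below -0.006 m and x of cork_face in the frame of rest above -0.006 m and y of board in the frame of rest between -0.017 and 0.017 m and linear speed of board below 0.02 m/s and contact force between the fingers and board below 0.05 N); the robot touches nothing.
It fails at once if the board falls to the desk (height (world z) of board below 0.07 m).
It fails at once if the stapler is pushed more than 25 mm (distance of stapler from where it was at the start of the episode above 0.025 m).
It fails at once if the glue stick is pushed more than 25 mm (distance of glue_stick from where it was at the start of the episode above 0.025 m).
It fails at once if the eraser is pushed more than 25 mm (distance of eraser from where it was at the start of the episode above 0.025 m).
It also fails if it takes over 67 s, if anything falls off the work surface, if the arm or the gripper's body presses on something with over 40 N, if the wrist force passes 120 N, or if a joint passes its speed limit or range.

## Working session

There is one attempt and no reset: what is moved stays moved. The work goes in short steps, Python scripts to look and compute and a shell command to move; the robot and the scene stay as the last step left them, time stands still between calls to the robot, and variables do not carry over. Pictures are saved under pics/ and viewed, at most 10 in all, crops included, and the job is handed in when it is done.

```bash
mkdir -p pics; cat > h.py <<'E'
import numpy as np, cv2
from scipy.spatial.transform import Rotation as R
from station import ctrl, grab_frame
def grab(name):
    o=ctrl.get_obs(); f=grab_frame(name)
    if name=='wrist':
        T=np.eye(4);T[:3,:3]=R.from_rotvec(o['ee_rot']).as_matrix();T[:3,3]=o['ee_pos']
        f['c2w']=T@f['mount']
    else: f['c2w']=np.linalg.inv(f['world_to_cam'])
    return f
def cloud(f):
    z=f['z_map'];K=f['K'];v,u=np.mgrid[0:420,0:560]
    p=np.stack([(u-K[0,2])/K[0,0]*z,-(v-K[1,2])/K[1,1]*z,-z,np.ones_like(z)],-1)
    w=(p@f['c2w'].T)[...,:3]; w[z==0]=np.nan
    return w
E
python3 - <<'E'
from h import *
print(ctrl.get_obs())
ims=[]
for n in('scene','top'):
    f=grab(n);cv2.imwrite(f'pics/{n}0.png',f['frame']);np.save(f'{n}0.npy',cloud(f));print(f.keys(),f['K'])
E
```

```text
{'time_s': 0.0, 'q': array([-1.24716920e+00,  3.26932513e-01, -1.93566681e-01,  1.05196358e+00,
        4.27263552e-05,  1.43658680e+00]), 'joint_vel': array([ 6.89414770e-04,  5.89932267e-04, -1.28680049e-04, -1.08926754e-03,
       -5.47042190e-04,  5.15264902e-05]), 'tau': array([ 2.92023842e-04, -4.43398654e+01,  2.62439275e+01,  1.55313243e-02,
       -4.80252288e-05, -8.87764401e-06]), 'ee_pos': array([ 242.94417575, -492.81712678,  230.51452721]), 'ee_rot': array([-3.05801649e+00, -7.12525979e-01,  1.80634245e-04]), 'contact_force': array([ 0.30392805, -0.82334329, -0.44622286]), 'torque': array([-0.00095476,  0.0312575 , -0.07560964]), 'grasp_force': 0.0, 'width': 0.9971734830711342}
dict_keys(['frame', 'z_map', 'K', 'world_to_cam', 'c2w']) [[396.97789157   0.         278.95023744]
 [  0.         396.97789157 203.42912493]
 [  0.           0.           1.        ]]
dict_keys(['frame', 'z_map', 'K', 'world_to_cam', 'c2w']) [[478.49848156   0.         275.16819796]
 [  0.         478.49848156 213.56274684]
 [  0.           0.           1.        ]]
```

View pics/scene0.png

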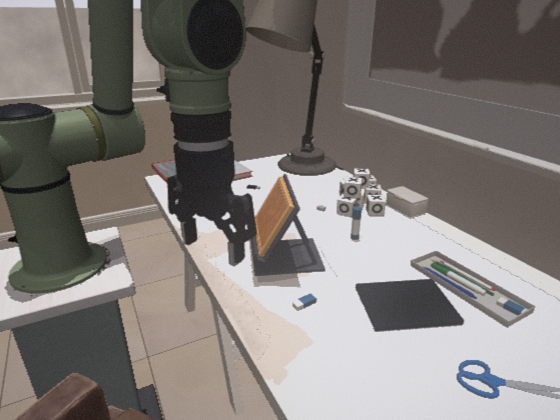

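View pics/top0.png

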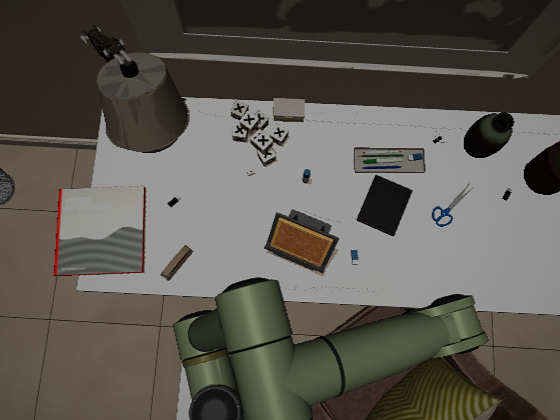

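The scene view shows the cork board on the stand at (277,218), the eraser at (305,301) and the glue stick at (356,222). In the top view, things that could be taken for the board are the cork board on the stand (302,243), the black tablet (385,205) and the red-edged book (100,230). I choose (302,243) because it has orange cork and sits on the sloping stand. The other things to leave alone are the eraser (354,257), the glue stick (307,176) and the stapler (177,262).

```bash
python3 - <<'E'
from h import *
im=cv2.imread('pics/top0.png');w=np.load('top0.npy')
hsv=cv2.cvtColor(im,cv2.COLOR_BGR2HSV)
m=((hsv[...,0]>8)&(hsv[...,0]<25)&(hsv[...,1]>130)&(hsv[...,2]>80)).astype(np.uint8)
m[:,:260]=0;m[:,345:]=0;m[:205]=0;m[275:]=0
P=w[m>0];P=P[~np.isnan(P).any(1)]
c=np.median(P,0);
for _ in range(3):
    A=np.c_[P[:,:2],np.ones(len(P))];k=np.linalg.lstsq(A,P[:,2],rcond=None)[0]
    r=P[:,2]-A@k;P=P[abs(r)<6]
n=np.array([k[0],k[1],-1]);n/=np.linalg.norm(n)
print(len(P),'c',P.mean(0),'n into',n,'lean',np.degrees(np.arcsin(-n[2])),'yaw',np.degrees(np.arctan2(n[1],n[0])))
pr=np.array([n[0],n[1]])/np.hypot(n[0],n[1]);y=np.array([-pr[1],pr[0],0]);z=np.cross(n,y)
for a in(y,z): s=P@a;print(a,np.percentile(s,[0.5,99.5]),np.ptp(np.percentile(s,[.5,99.5])))
(_,(a,b),ang)=rr=cv2.minAreaRect(cv2.findNonZero(m));print(rr)
# whole board region above 60mm
q=(w[...,2]>55)&(w[...,2]<220);q[:,:255]=0;q[:,350:]=0;q[:200]=0;q[278:]=0
Q=w[q];print('all y',np.percentile(Q@y,[.5,99.5]),'z',np.percentile(Q@z,[.5,99.5]))
for nme,(u,v) in dict(stapler=(177,262),glue=(307,176),eraser=(354,257),base=(312,214)).items(): print(nme,w[v,u])
cv2.imwrite('pics/crop.png',cv2.resize(im[190:290,240:380],None,fx=5,fy=5))
E
```

```text
1303 c [ 476.52942137 -202.51159089  130.40849246] n into [ 0.81028358 -0.28820511 -0.5102728 ] lean 30.682002222675642 yaw -19.57967177152294
[0.33511731 0.94217641 0.        ] [-119.18943506   57.28808684] 176.47752189326476
[ 0.48076699 -0.17100125  0.8600126 ] [302.68901777 444.09915812] 141.41014035016156
((300.18695068359375, 241.69448852539062), (57.77298355102539, 30.604454040527344), 22.932100296020508)
all y [-135.41648845   71.72049479] z [296.59108853 452.35803213]
stapler [401.13068391 196.71482178  50.82206067]
glue [ 710.77026456 -216.92899302   90.55385128]
eraser [ 457.32038775 -392.58090509   16.11122408]
base [ 601.59315989 -245.28192741    2.08568036]
```

View pics/crop.png

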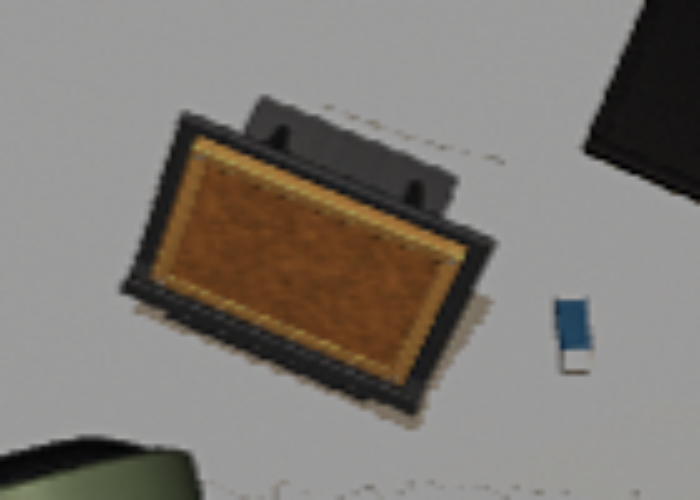

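The crop confirms a cork board with a light wooden frame, sitting inside the dark rest at crop (170–460, 140–380), with its ends roughly even. The blue eraser is to the right at crop (574,335). Next I set the rest frame and plan the push.

```bash
cat >> h.py <<'E'
psi=np.radians(-19.58)
def rest():
    c,s=np.cos(psi),np.sin(psi);k=np.cos(np.pi/6)
    M=np.array([[k*c,-s,.5*c],[k*s,c,.5*s],[-.5,0,k]])
    # cork face centre: board y 0 -> rest (-12, 0.5, 70)
    C=CF; return M, C-M@np.array([-12,0.8,70.])
CF=np.array([476.5,-202.5,130.4])
def ori(tilt,flip=1):
    """tool z = down, tilted forward by tilt deg along yaw psi; tool y ~ +-horizontal psi dir"""
    t=np.radians(tilt);h=np.array([np.cos(psi),np.sin(psi),0]);u=np.array([0,0,1.])
    z=h*np.sin(t)-u*np.cos(t);y=flip*(h*np.cos(t)+u*np.sin(t));return np.c_[np.cross(y,z),y,z]
def plan(p,Rt,n=None):
    """p in rest frame mm"""
    M,O=rest();o=ctrl.get_obs();p0=np.array(o['ee_pos']);R0=R.from_rotvec(o['ee_rot']);p1=O+M@np.array(p)
    d=R0.inv()*R.from_matrix(Rt);rv=d.as_rotvec();L=np.linalg.norm(p1-p0);a=np.degrees(np.linalg.norm(rv))
    n=n or int(max(np.ceil(L/225),np.ceil(a/38),1));print('world',p1.round(1),'dist',L.round(1),'ang',a.round(1))
    for i in range(n):
        Ri=R0*R.from_rotvec(rv*i/n);print('mm',Ri.inv().apply((p1-p0)/n).round(1),'deg',np.degrees(rv/n).round(2))
def where():
    M,O=rest();o=ctrl.get_obs();Rm=R.from_rotvec(o['ee_rot']).as_matrix()
    print('t',round(o['time_s'],2),'rest',(M.T@(o['ee_pos']-O)).round(1),'zdir',(M.T@Rm[:,2]).round(2),'F',(M.T@o['contact_force']).round(1),'w',round(o['width'],3),'g',round(o['grasp_force'],1),'q',np.round(o['q'],2))
E
python3 - <<'E'
from h import *
M,O=rest();print(O);where()
for n,p in dict(st=(401,197,0),glue=(711,-217,0),er=(457,-392,0)).items():print(n,(M.T@(np.array(p)-O)).round())
W=np.load('top0.npy');L=((W-O)@M)
q=(L[...,2]>-15)&(L[...,2]<160)&(abs(L[...,0]+5)<30)&(abs(L[...,1])<130)
print(np.nanpercentile(L[q],[1,50,99],axis=0).round(1))
plan((-60,-130,110),ori(30))
E
```

```text
[ 453.0471592  -195.00714212   63.77822174]
t 0.1 rest [-168.4 -351.1   95.4] zdir [ 0.5   0.   -0.87] F [0.7 0.1 0.1] w 0.997 g 0.0 q [-1.25  0.33 -0.19  1.05  0.    1.44]
st [-124.  352. -145.]
glue [249.  66.  70.]
er [  92. -184.  -20.]
[[ -29.6 -102.3   -8.2]
 [ -11.6   -1.1   70.7]
 [   5.   102.4  145.3]]
world [ 412.3 -318.5  189. ] dist 246.6 ang 53.0
mm [114.5 -40.7  20.9] deg [-14.28   5.76 -21.59]
mm [120.2  -1.8  27.5] deg [-14.28   5.76 -21.59]
```

```bash
sed -i 's/^CF=.*/CF=np.array([475.1,-202.0,127.8])/' h.py
r='{"dx":114.5,"dy":-41,"dz":21,"wx":-14.28,"wy":5.76,"wz":-21.59}'
python3 -m jog '[{"dx":114,"dy":-41,"dz":20,"wx":-14.28,"wy":5.76,"wz":-21.59},{"dx":114,"dy":-41,"dz":20,"wx":-14.28,"wy":5.76,"wz":-21.59},{"dx":114,"dy":-41,"dz":20,"wx":-14.28,"wy":5.76,"wz":-21.59},{"dx":114,"dy":-41,"dz":20,"wx":-14.28,"wy":5.76,"wz":-21.59},{"dx":114,"dy":-41,"dz":20,"wx":-14.28,"wy":5.76,"wz":-21.59}]' 0
python3 -m jog '[{"dx":120,"dy":-2,"dz":27,"wx":-14.28,"wy":5.76,"wz":-21.59},{"dx":120,"dy":-2,"dz":27,"wx":-14.28,"wy":5.76,"wz":-21.59},{"dx":120,"dy":-2,"dz":27,"wx":-14.28,"wy":5.76,"wz":-21.59},{"dx":120,"dy":-2,"dz":27,"wx":-14.28,"wy":5.76,"wz":-21.59},{"dx":120,"dy":-2,"dz":27,"wx":-14.28,"wy":5.76,"wz":-21.59}]'
python3 - <<'E'
from h import *
where();f=grab('wrist');cv2.imwrite('pics/w1.png',f['frame']);np.save('w1.npy',cloud(f))
M,O=rest();plan((-11,-125,45),ori(30))
E
```

```text
time_s: 0.6
ee_pos: [326.9, -405.9, 211.4]
ee_rot: [2.664, 1.183, 0.224]
contact_force: [-0.5, 0.1, 0.7]
width: 0.144
grasp_force: 0.0
time_s: 1.1
ee_pos: [411.5, -320.9, 191.3]
ee_rot: [2.194, 1.544, 0.412]
contact_force: [0.3, -1.4, -1.1]
width: 0.001
grasp_force: 0.0
t 1.1 rest [ -61.2 -132.5  115. ] zdir [ 0.87 -0.   -0.5 ] F [ 1.2 -1.3 -0.6] w 0.001 g 0.0 q [-0.98  0.02 -0.84  0.28  0.3   1.  ]
world [ 422.  -316.6  105.6] dist 87.0 ang 0.2
mm [  8.4 -36.4  78.6] deg [ 0.05  0.21 -0.12]
```

View pics/w1.png

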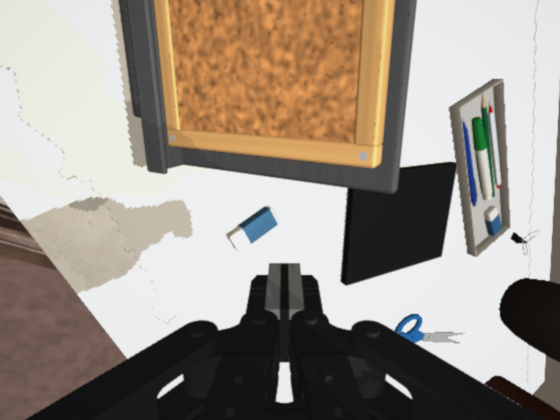

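The wrist view shows the closed fingers at (285,270). The board's right end runs along (170–380, 140–160), the panel end is just beyond it, and the eraser at (252,227) is below. I refine the rest frame from this depth map.

```bash
python3 - <<'E'
from h import *
im=cv2.imread('pics/w1.png');w=np.load('w1.npy');M,O=rest();L=(w-O)@M
hsv=cv2.cvtColor(im,cv2.COLOR_BGR2HSV)
ok=(abs(L[...,0]+8)<25)&(L[...,2]>-12)&(L[...,2]<165)&(L[...,1]<120)&(L[...,1]>-130)
m=ok&(hsv[...,1]>110)&(hsv[...,0]>5)&(hsv[...,0]<30)&(hsv[...,2]>90)
P=L[m];A=np.c_[P[:,1:],np.ones(len(P))];k=np.linalg.lstsq(A,P[:,0],rcond=None)[0];print('plane',k)
print('board',np.percentile(P,[.5,50,99.5],axis=0).round(1))
Q=L[ok&~m];print('panel/ledge',np.percentile(Q,[.5,1,50,99,99.5],axis=0).round(1))
g=(L[...,0]>-5);print('panel face',np.percentile(L[ok&~m&g],[.5,50,99.5],axis=0).round(1))
# fingertip cloud
T=w[262:285,270:300].reshape(-1,3);print('tip',((T-O)@M).min(0),((T-O)@M).max(0))
E
```

```text
plane [ 9.36848660e-03  2.05767447e-03 -1.18725111e+01]
board [[-14.4 -87.6  -0.5]
 [-12.2 -45.4  82.9]
 [ -5.1  -6.1 137.4]]
panel/ledge [[ -28.1 -103.4   -7.8]
 [ -27.9 -103.    -7.2]
 [  -1.6  -77.2   72.9]
 [   2.4   -7.   145.2]
 [   3.    -6.   145.3]]
panel face [[  -3.3 -103.6   -2.9]
 [  -1.1  -92.1  135.7]
 [   3.3  -15.4  145.4]]
tip [nan nan nan] [nan nan nan]
```

```bash
python3 -m jog '[{"dx":7,"dy":-36,"dz":40},{"dx":7,"dy":-36,"dz":60},{"dx":7,"dy":-36,"dz":70},{"dx":7,"dy":-36,"dz":76},{"dx":7,"dy":-36,"dz":76}]'
python3 -c "from h import *;where()"
python3 -m jog '[{"dx":8},{"dx":16},{"dx":24},{"dx":30},{"dx":36}]'
python3 -c "from h import *;where()"
python3 -m jog '[{"dx":6},{"dx":12},{"dx":18},{"dx":24},{"dx":30}]'
python3 -c "from h import *;where()"
python3 -m jog '[{"dx":6},{"dx":12},{"dx":18},{"dx":24},{"dx":24}]'
python3 - <<'E'
from h import *
where()
f=grab('top');w=cloud(f);M,O=rest();L=(w-O)@M;hsv=cv2.cvtColor(f['frame'],cv2.COLOR_BGR2HSV)
m=(abs(L[...,0]+8)<25)&(abs(L[...,1])<200)&(L[...,2]>0)&(L[...,2]<160)&(hsv[...,1]>110)&(hsv[...,0]>5)&(hsv[...,0]<30)&(hsv[...,2]>80)
P=L[m];print(np.percentile(P,[.5,50,99.5],axis=0).round(1))
f=grab('wrist');cv2.imwrite('pics/w2.png',f['frame'])
E
```

```text
t 1.15 rest [ -60.9 -133.2  115.8] zdir [ 0.87 -0.   -0.5 ] F [-0.4  0.3 -1.1] w -0.0 g 0.0 q [-0.98  0.02 -0.84  0.28  0.3   1.  ]
t 1.15 rest [ -60.9 -133.2  115.8] zdir [ 0.87 -0.   -0.5 ] F [-0.4  0.3 -1.1] w -0.0 g 0.0 q [-0.98  0.02 -0.84  0.28  0.3   1.  ]
t 1.15 rest [ -60.9 -133.2  115.8] zdir [ 0.87 -0.   -0.5 ] F [-0.4  0.3 -1.1] w -0.0 g 0.0 q [-0.98  0.02 -0.84  0.28  0.3   1.  ]
t 1.15 rest [ -60.9 -133.2  115.8] zdir [ 0.87 -0.   -0.5 ] F [-0.4  0.3 -1.1] w -0.0 g 0.0 q [-0.98  0.02 -0.84  0.28  0.3   1.  ]
[[-17.6 -87.3   1.8]
 [-11.9   0.6  78.6]
 [ -2.1  89.9 142.2]]invalid input at $[0]: expected keys dx, dy, dz, wx, wy, wz
invalid input at $[0]: expected keys dx, dy, dz, wx, wy, wz
invalid input at $[0]: expected keys dx, dy, dz, wx, wy, wz
invalid input at $[0]: expected keys dx, dy, dz, wx, wy, wz
```

View pics/w2.png

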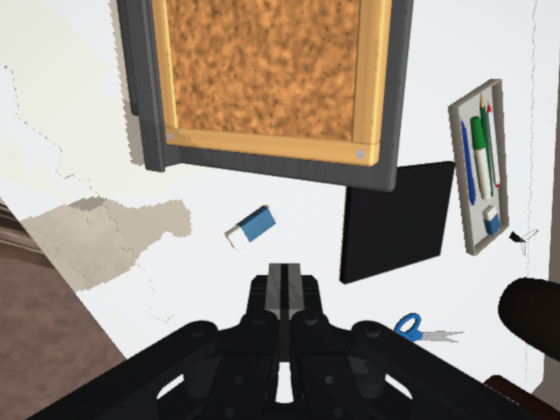

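The view is unchanged: the board end is still along (170–380, 150), because the rows were refused. All six keys are required in each row.

```bash
python3 -m jog '[{"dx":7,"dy":-36,"dz":40,"wx":0,"wy":0,"wz":0},{"dx":7,"dy":-36,"dz":60,"wx":0,"wy":0,"wz":0},{"dx":7,"dy":-36,"dz":70,"wx":0,"wy":0,"wz":0},{"dx":7,"dy":-36,"dz":76,"wx":0,"wy":0,"wz":0},{"dx":7,"dy":-36,"dz":76,"wx":0,"wy":0,"wz":0}]' >/dev/null
python3 -c "from h import *;where()"
python3 -m jog '[{"dx":8,"dy":0,"dz":0,"wx":0,"wy":0,"wz":0},{"dx":16,"dy":0,"dz":0,"wx":0,"wy":0,"wz":0},{"dx":24,"dy":0,"dz":0,"wx":0,"wy":0,"wz":0},{"dx":30,"dy":0,"dz":0,"wx":0,"wy":0,"wz":0},{"dx":36,"dy":0,"dz":0,"wx":0,"wy":0,"wz":0}]' >/dev/null
python3 -c "from h import *;where()"
python3 -m jog '[{"dx":6,"dy":0,"dz":0,"wx":0,"wy":0,"wz":0},{"dx":12,"dy":0,"dz":0,"wx":0,"wy":0,"wz":0},{"dx":18,"dy":0,"dz":0,"wx":0,"wy":0,"wz":0},{"dx":24,"dy":0,"dz":0,"wx":0,"wy":0,"wz":0},{"dx":30,"dy":0,"dz":0,"wx":0,"wy":0,"wz":0}]' >/dev/null
cat > look.py <<'E'
from h import *
import sys
where()
f=grab(sys.argv[1]);w=cloud(f);M,O=rest();L=(w-O)@M;hsv=cv2.cvtColor(f['frame'],cv2.COLOR_BGR2HSV)
m=(abs(L[...,0]+8)<25)&(abs(L[...,1])<220)&(L[...,2]>0)&(L[...,2]<160)&(hsv[...,1]>110)&(hsv[...,0]>5)&(hsv[...,0]<30)&(hsv[...,2]>80)
P=L[m];print(np.percentile(P,[.5,50,99.5],axis=0).round(1))
E
python3 look.py top
```

```text
t 1.75 rest [ -12.6 -124.9   46.2] zdir [ 0.87 -0.   -0.5 ] F [-0.3  0.8  0.1] w -0.0 g 0.0 q [-0.95  0.18 -0.95 -0.01  0.29  1.02]
t 2.25 rest [-13.5 -88.   45.8] zdir [ 0.87 -0.   -0.5 ] F [-0.2 -3.1  0.2] w -0.002 g 1.8 q [-0.87  0.16 -0.99 -0.04  0.25  1.1 ]
t 2.75 rest [-13.2 -58.   45.6] zdir [ 0.87 -0.   -0.5 ] F [-1.9 -5.1  2.7] w 0.002 g 2.6 q [-0.8   0.15 -1.01 -0.07  0.22  1.17]
[[-17.8 -46.4   0.8]
 [-11.9  41.4  79.4]
 [ -2.4 129.  142.9]]
```

```bash
python3 -m jog '[{"dx":6,"dy":0,"dz":0,"wx":0,"wy":0,"wz":0},{"dx":12,"dy":0,"dz":0,"wx":0,"wy":0,"wz":0},{"dx":18,"dy":0,"dz":0,"wx":0,"wy":0,"wz":0},{"dx":24,"dy":0,"dz":0,"wx":0,"wy":0,"wz":0},{"dx":24,"dy":0,"dz":0,"wx":0,"wy":0,"wz":0}]' >/dev/null
python3 -m jog '[{"dx":-20,"dy":0,"dz":0,"wx":0,"wy":0,"wz":0},{"dx":-30,"dy":0,"dz":-30,"wx":0,"wy":0,"wz":0},{"dx":-30,"dy":0,"dz":-70,"wx":0,"wy":0,"wz":0},{"dx":-30,"dy":0,"dz":-115,"wx":0,"wy":0,"wz":0},{"dx":-30,"dy":0,"dz":-130,"wx":0,"wy":0,"wz":0}]' >/dev/null
python3 look.py top; python3 - <<'E'
from h import *
M,O=rest()
plan((-6,132,210),ori(-30))
E
```

```text
t 3.8 rest [-128.1  -62.5  111.4] zdir [ 0.87  0.   -0.5 ] F [ 0.7  0.2 -0.5] w -0.002 g 0.0 q [-0.91 -0.2  -0.94  0.38  0.28  1.06]
[[-17.8 -21.3   1.6]
 [-11.9  65.9  78.4]
 [ -2.3 155.2 142.3]]
world [ 589.9 -103.6  246. ] dist 249.8 ang 60.2
mm [97.3 72.8 28.8] deg [3.012e+01 2.000e-02 4.000e-02]
mm [ 97.4  77.4 -11.6] deg [3.012e+01 2.000e-02 4.000e-02]
```

```bash
python3 -m jog '[{"dx":97,"dy":73,"dz":29,"wx":30,"wy":0,"wz":0},{"dx":97,"dy":73,"dz":29,"wx":30,"wy":0,"wz":0},{"dx":97,"dy":73,"dz":29,"wx":30,"wy":0,"wz":0},{"dx":97,"dy":73,"dz":29,"wx":30,"wy":0,"wz":0},{"dx":97,"dy":73,"dz":29,"wx":30,"wy":0,"wz":0}]' 0.65 >/dev/null
python3 -m jog '[{"dx":97,"dy":77,"dz":-12,"wx":30,"wy":0,"wz":0},{"dx":97,"dy":77,"dz":-12,"wx":30,"wy":0,"wz":0},{"dx":97,"dy":77,"dz":-12,"wx":30,"wy":0,"wz":0},{"dx":97,"dy":77,"dz":-12,"wx":30,"wy":0,"wz":0},{"dx":97,"dy":77,"dz":-12,"wx":30,"wy":0,"wz":0}]' >/dev/null
python3 look.py wrist; python3 - <<'E'
from h import *
plan((-7,132,95),ori(-30))
f=grab('wrist');cv2.imwrite('pics/w3.png',f['frame'])
E
```

```text
t 4.85 rest [ -1.5 131.8 202.7] zdir [-0.01 -0.   -1.  ] F [ 0.4 -0.1 -0.6] w 0.654 g 0.0 q [-0.31  0.91  0.68  1.88  0.02  1.6 ]
[[-12.5  -3.9  14.5]
 [ -6.7 101.5 136.8]
 [ -1.1 157.9 138.5]]
world [534.9 -84.  147. ] dist 106.5 ang 0.7
mm [  0.8  -4.2 106.4] deg [-0.74  0.01 -0.01]
```

View pics/w3.png

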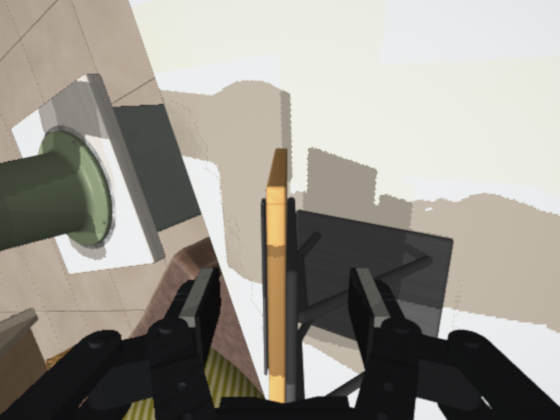

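The board is seen edge-on at columns 268–288, with its left end at (280,150). The fingers straddle it at (205,290) and (365,290), and the strip beyond the panel end (above row 200) is free. I descend, grip and check before lifting.

```bash
python3 -m jog '[{"dx":0,"dy":-4,"dz":35,"wx":-0.7,"wy":0,"wz":0},{"dx":0,"dy":-4,"dz":70,"wx":-0.7,"wy":0,"wz":0},{"dx":0,"dy":-4,"dz":100,"wx":-0.7,"wy":0,"wz":0},{"dx":0,"dy":-4,"dz":112,"wx":-0.7,"wy":0,"wz":0},{"dx":0,"dy":-4,"dz":112,"wx":-0.7,"wy":0,"wz":0}]' >/dev/null
python3 -c "from h import *;where()"
python3 -m jog '[{"dx":0,"dy":0,"dz":0,"wx":0,"wy":0,"wz":0},{"dx":0,"dy":0,"dz":0,"wx":0,"wy":0,"wz":0},{"dx":0,"dy":0,"dz":0,"wx":0,"wy":0,"wz":0},{"dx":0,"dy":0,"dz":0,"wx":0,"wy":0,"wz":0},{"dx":0,"dy":0,"dz":0,"wx":0,"wy":0,"wz":0}]' 0 90 >/dev/null
python3 -c "from h import *;where()"
python3 -m jog '[{"dx":0,"dy":0,"dz":0,"wx":0,"wy":0,"wz":0},{"dx":0,"dy":0,"dz":0,"wx":0,"wy":0,"wz":0},{"dx":0,"dy":0,"dz":0,"wx":0,"wy":0,"wz":0}]' >/dev/null
python3 look.py top
```

```text
t 5.45 rest [-10.1 129.9  94.1] zdir [ 0.01 -0.   -1.  ] F [ 0.5 -0.5 -0.4] w 0.649 g 0.0 q [-0.31  0.79  0.23  1.53  0.02  1.6 ]
t 5.95 rest [ -7.8 130.2  96.9] zdir [ 0.01 -0.   -1.  ] F [-2.9  0.6  5.5] w 0.131 g 88.2 q [-0.31  0.79  0.24  1.53  0.02  1.6 ]
t 6.25 rest [ -7.8 130.2  96.9] zdir [ 0.01 -0.   -1.  ] F [-2.   0.7  5.7] w 0.127 g 88.2 q [-0.31  0.79  0.24  1.53  0.02  1.6 ]
[[-19.3 -21.9   1.5]
 [-12.6  11.9  90.6]
 [ -3.  107.6 143.8]]
```

```bash
python3 -m jog '[{"dx":0,"dy":-2,"dz":-8,"wx":0,"wy":0,"wz":0},{"dx":0,"dy":-4,"dz":-16,"wx":0,"wy":0,"wz":0},{"dx":0,"dy":-10,"dz":-26,"wx":0,"wy":0,"wz":0},{"dx":0,"dy":-18,"dz":-36,"wx":0,"wy":0,"wz":0},{"dx":0,"dy":-24,"dz":-46,"wx":0,"wy":0,"wz":0}]' >/dev/null
python3 look.py top
python3 -m jog '[{"dx":0,"dy":-10,"dz":-25,"wx":0,"wy":0,"wz":0},{"dx":0,"dy":-20,"dz":-50,"wx":0,"wy":0,"wz":0},{"dx":0,"dy":-30,"dz":-80,"wx":0,"wy":0,"wz":0},{"dx":0,"dy":-40,"dz":-110,"wx":0,"wy":0,"wz":0},{"dx":0,"dy":-40,"dz":-130,"wx":0,"wy":0,"wz":0}]' >/dev/null
python3 - <<'E'
from h import *
where();f=grab('scene');cv2.imwrite('pics/s4.png',f['frame'])
plan((-70,-60,280),ori(-30,-1));
E
```

```text
t 6.8 rest [-33.  130.3 142.3] zdir [ 0.01 -0.   -1.  ] F [ 2.   1.  -2.7] w 0.129 g 87.7 q [-0.3   0.76  0.31  1.64  0.02  1.6 ]
[[-32.9 -13.9  52.6]
 [-32.3   8.2  93.3]
 [-29.8  32.4 151.7]]
t 7.35 rest [-75.7 130.5 273.6] zdir [ 0.02 -0.   -1.  ] F [ 2.1  1.1 -2.7] w 0.128 g 88.1 q [-0.31  0.8   0.73  2.01  0.02  1.6 ]
world [ 506.3 -277.6  338.7] dist 190.4 ang 180.0
mm [-38.1   1.1  -0.9] deg [ 2.000e-02 -3.400e-01  3.599e+01]
mm [-30.2  23.2  -0.7] deg [ 2.000e-02 -3.400e-01  3.599e+01]
mm [-10.8  36.5  -0.6] deg [ 2.000e-02 -3.400e-01  3.599e+01]
mm [12.8 35.9 -0.6] deg [ 2.000e-02 -3.400e-01  3.599e+01]
mm [31.4 21.5 -0.7] deg [ 2.000e-02 -3.400e-01  3.599e+01]
```

View pics/s4.png

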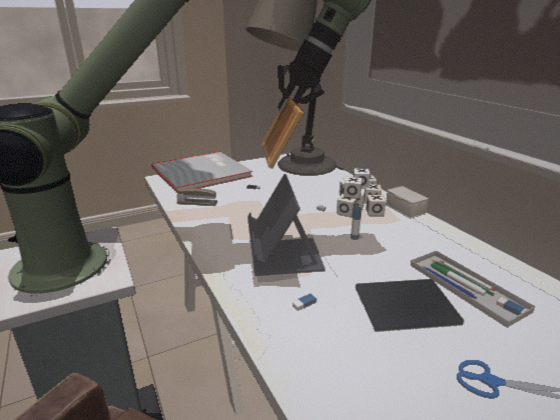

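The board at (283,135) is held level above the empty stand. I roll the wrist −180° about the tool axis; +180° would exceed the joint 6 range.

```bash
python3 -m jog '[{"dx":0,"dy":0,"dz":0,"wx":0,"wy":0,"wz":-4},{"dx":0,"dy":0,"dz":0,"wx":0,"wy":0,"wz":-11},{"dx":0,"dy":0,"dz":0,"wx":0,"wy":0,"wz":-19},{"dx":0,"dy":0,"dz":0,"wx":0,"wy":0,"wz":-27},{"dx":0,"dy":0,"dz":0,"wx":0,"wy":0,"wz":-35}]' >/dev/null
python3 -m jog '[{"dx":0,"dy":0,"dz":0,"wx":0,"wy":0,"wz":-8},{"dx":0,"dy":0,"dz":0,"wx":0,"wy":0,"wz":-16},{"dx":0,"dy":0,"dz":0,"wx":0,"wy":0,"wz":-24},{"dx":0,"dy":0,"dz":0,"wx":0,"wy":0,"wz":-32},{"dx":0,"dy":0,"dz":0,"wx":0,"wy":0,"wz":-40}]' >/dev/null
python3 -m jog '[{"dx":0,"dy":0,"dz":0,"wx":0,"wy":0,"wz":-8},{"dx":0,"dy":0,"dz":0,"wx":0,"wy":0,"wz":-16},{"dx":0,"dy":0,"dz":0,"wx":0,"wy":0,"wz":-24},{"dx":0,"dy":0,"dz":0,"wx":0,"wy":0,"wz":-32},{"dx":0,"dy":0,"dz":0,"wx":0,"wy":0,"wz":-40}]' >/dev/null
python3 -m jog '[{"dx":0,"dy":0,"dz":0,"wx":0,"wy":0,"wz":-8},{"dx":0,"dy":0,"dz":0,"wx":0,"wy":0,"wz":-16},{"dx":0,"dy":0,"dz":0,"wx":0,"wy":0,"wz":-24},{"dx":0,"dy":0,"dz":0,"wx":0,"wy":0,"wz":-32},{"dx":0,"dy":0,"dz":0,"wx":0,"wy":0,"wz":-40}]' >/dev/null
python3 -m jog '[{"dx":0,"dy":0,"dz":0,"wx":0,"wy":0,"wz":-8},{"dx":0,"dy":0,"dz":0,"wx":0,"wy":0,"wz":-15},{"dx":0,"dy":0,"dz":0,"wx":0,"wy":0,"wz":-20},{"dx":0,"dy":0,"dz":0,"wx":0,"wy":0,"wz":-24},{"dx":0,"dy":0,"dz":0,"wx":0,"wy":0,"wz":-25}]' >/dev/null
python3 - <<'E'
from h import *
where();plan((-70,-130,270),ori(-30,-1));
E
```

```text
t 9.9 rest [-73.9 130.2 270. ] zdir [ 0.01 -0.   -1.  ] F [ 1.1 -0.5 -4.1] w 0.129 g 88.1 q [-0.31  0.8   0.72  2.    0.02 -1.54]
world [ 478.2 -341.9  330. ] dist 260.2 ang 0.7
mm [130.1  -2.    0.3] deg [-0.36 -0.06 -0.  ]
mm [ 1.301e+02 -2.000e+00  1.000e-01] deg [-0.36 -0.06 -0.  ]
```

```bash
python3 -m jog '[{"dx":26,"dy":0,"dz":0,"wx":0,"wy":0,"wz":0},{"dx":52,"dy":0,"dz":0,"wx":0,"wy":0,"wz":0},{"dx":78,"dy":0,"dz":0,"wx":0,"wy":0,"wz":0},{"dx":104,"dy":0,"dz":0,"wx":0,"wy":0,"wz":0},{"dx":130,"dy":0,"dz":0,"wx":-0.7,"wy":0,"wz":0}]' >/dev/null
python3 -m jog '[{"dx":26,"dy":0,"dz":0,"wx":0,"wy":0,"wz":0},{"dx":52,"dy":0,"dz":0,"wx":0,"wy":0,"wz":0},{"dx":78,"dy":0,"dz":0,"wx":0,"wy":0,"wz":0},{"dx":104,"dy":0,"dz":0,"wx":0,"wy":0,"wz":0},{"dx":126,"dy":0,"dz":0,"wx":0,"wy":0,"wz":0}]' >/dev/null
python3 - <<'E'
from h import *
where()
for n in('top','scene'):
    f=grab(n);cv2.imwrite(f'pics/{n}5.png',f['frame']);w=cloud(f);M,O=rest();L=(w-O)@M
    q=(L[...,0]>-130)&(L[...,0]<-30)&(L[...,1]>-160)&(L[...,1]<60)&(L[...,2]>160)&(L[...,2]<330)
    P=L[q];q2=P[(P[:,2]<300)];print(n,len(q2))
    if len(q2)>50:
        A=np.c_[q2[:,1:],np.ones(len(q2))]
        for _ in range(4):
            k=np.linalg.lstsq(A,q2[:,0],rcond=None)[0];r=abs(q2[:,0]-A@k)<4;q2,A=q2[r],A[r]
        print('plane',k,np.percentile(q2,[1,50,99],axis=0).round(1))
E
```

```text
t 10.9 rest [ -74.1 -127.   270.5] zdir [ 0. -0. -1.] F [ 1.5 -0.2 -3. ] w 0.129 g 88.1 q [-0.66  0.84  0.8   2.03 -0.16 -1.85]
top 363
plane [ 5.75819319e-03 -1.42207604e-02 -7.51618784e+01] [[ -82.8 -155.   175. ]
 [ -79.2 -137.5  239.3]
 [ -75.3   23.9  298.6]]
scene 1660
plane [ 3.24137181e-03 -2.77386344e-03 -7.94314593e+01] [[ -82.3 -159.7  172.3]
 [ -80.4  -78.8  232.8]
 [ -77.6   15.5  298.3]]
```

View pics/scene5.png

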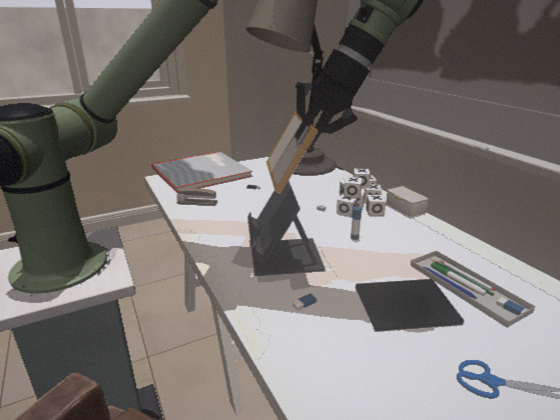

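The white face is now out, with the board at (290,150) parallel to the panel and above the stand. I descend in stages.

```bash
python3 -m jog '[{"dx":0,"dy":-12,"dz":28,"wx":0,"wy":0,"wz":0},{"dx":0,"dy":-24,"dz":56,"wx":0,"wy":0,"wz":0},{"dx":0,"dy":-36,"dz":84,"wx":0,"wy":0,"wz":0},{"dx":0,"dy":-46,"dz":112,"wx":0,"wy":0,"wz":0},{"dx":0,"dy":-52,"dz":135,"wx":0,"wy":0,"wz":0}]' >/dev/null
python3 -m jog '[{"dx":0,"dy":-4,"dz":6,"wx":0,"wy":0,"wz":0},{"dx":0,"dy":-8,"dz":10,"wx":0,"wy":0,"wz":0},{"dx":0,"dy":-10,"dz":12,"wx":0,"wy":0,"wz":0},{"dx":0,"dy":-10,"dz":12,"wx":0,"wy":0,"wz":0}]' >/dev/null
cat > pose.py <<'E'
from h import *
where();M,O=rest()
for n in('top','scene'):
    f=grab(n);w=cloud(f);L=(w-O)@M
    hsv=cv2.cvtColor(f['frame'],cv2.COLOR_BGR2HSV)
    q=(L[...,0]>-32)&(L[...,0]<5)&(abs(L[...,1])<220)&(L[...,2]>-20)&(L[...,2]<170)&(hsv[...,2]>105)
    P=L[q];print(n,len(P))
    if len(P)>30:
        k=np.linalg.lstsq(np.c_[P[:,1:],np.ones(len(P))],P[:,0],rcond=None)[0]
        print('plane',k.round(4),np.percentile(P,[1,50,99],axis=0).round(1).tolist())
E
python3 pose.py
```

```text
t 11.9 rest [ -11.5 -125.8  124.8] zdir [ 0. -0. -1.] F [ 0.9  0.4 -2.8] w 0.133 g 88.2 q [-0.67  0.82  0.37  1.62 -0.16 -1.86]
top 26
scene 1661
plane [-4.00000e-04  1.79000e-02 -1.82376e+01] [[-28.8, -157.1, -5.7], [-17.8, -86.4, 87.2], [-2.4, 99.1, 164.8]]
```

```bash
python3 -m jog '[{"dx":0,"dy":-0.5,"dz":8,"wx":0,"wy":0,"wz":0},{"dx":0,"dy":-1,"dz":14,"wx":0,"wy":0,"wz":0},{"dx":0,"dy":-1.5,"dz":20,"wx":0,"wy":0,"wz":0},{"dx":0,"dy":-2,"dz":23,"wx":0,"wy":0,"wz":0},{"dx":0,"dy":-2,"dz":23,"wx":0,"wy":0,"wz":0}]' >/dev/null
python3 -c "from h import *;where()"
python3 -m jog '[{"dx":0,"dy":-0.5,"dz":1,"wx":0,"wy":0,"wz":0},{"dx":0,"dy":-1,"dz":2,"wx":0,"wy":0,"wz":0},{"dx":0,"dy":-1,"dz":3,"wx":0,"wy":0,"wz":0},{"dx":0,"dy":-1,"dz":3,"wx":0,"wy":0,"wz":0}]' >/dev/null
python3 -c "from h import *;where()"
```

```text
t 12.5 rest [ -10.2 -125.7  100.2] zdir [-0. -0. -1.] F [ 2.  -0.5 -2.4] w 0.123 g 88.2 q [-0.67  0.81  0.3   1.55 -0.16 -1.86]
t 12.9 rest [  -8.9 -125.8   97.9] zdir [ 0. -0. -1.] F [ 1.2 -0.5 -2.8] w 0.127 g 88.2 q [-0.67  0.82  0.29  1.55 -0.16 -1.86]
```

```bash
python3 -m jog '[{"dx":0,"dy":-0.5,"dz":1,"wx":0,"wy":0,"wz":0},{"dx":0,"dy":-1,"dz":2,"wx":0,"wy":0,"wz":0},{"dx":0,"dy":-1,"dz":2,"wx":0,"wy":0,"wz":0}]' >/dev/null
python3 -c "from h import *;where()"
python3 -m jog '[{"dx":0,"dy":-0.5,"dz":0.5,"wx":0,"wy":0,"wz":0},{"dx":0,"dy":-1,"dz":1,"wx":0,"wy":0,"wz":0},{"dx":0,"dy":-1,"dz":1,"wx":0,"wy":0,"wz":0}]' >/dev/null
python3 -c "from h import *;where()"
```

```text
t 13.2 rest [  -8.2 -126.2   96.7] zdir [ 0. -0. -1.] F [-0.2 -2.8  2.5] w 0.125 g 89.3 q [-0.67  0.82  0.29  1.54 -0.16 -1.86]
t 13.5 rest [  -7.8 -126.4   96.6] zdir [ 0. -0. -1.] F [-3.2 -2.2  9. ] w 0.131 g 90.2 q [-0.67  0.82  0.29  1.54 -0.17 -1.86]
```

The board is in contact on both ledge and panel, at the same TCP pose as when it was gripped. I release and withdraw.

```bash
python3 -m jog '[{"dx":0,"dy":0,"dz":0,"wx":0,"wy":0,"wz":0},{"dx":0,"dy":0,"dz":0,"wx":0,"wy":0,"wz":0},{"dx":0,"dy":0,"dz":0,"wx":0,"wy":0,"wz":0},{"dx":0,"dy":0,"dz":0,"wx":0,"wy":0,"wz":0},{"dx":0,"dy":0,"dz":0,"wx":0,"wy":0,"wz":0}]' 0.55 >/dev/null
python3 pose.py
python3 -m jog '[{"dx":0,"dy":0,"dz":-20,"wx":0,"wy":0,"wz":0},{"dx":0,"dy":0,"dz":-45,"wx":0,"wy":0,"wz":0},{"dx":0,"dy":0,"dz":-80,"wx":0,"wy":0,"wz":0},{"dx":0,"dy":0,"dz":-110,"wx":0,"wy":0,"wz":0},{"dx":0,"dy":0,"dz":-110,"wx":0,"wy":0,"wz":0}]' >/dev/null
python3 pose.py
python3 - <<'E'
from h import *
f=grab('wrist');cv2.imwrite('pics/w6.png',f['frame'])
plan((-70,-190,190),ori(30,-1),1); plan((-70,-190,190),ori(30,1),1)
E
```

```text
t 14.0 rest [  -6.9 -125.7   94.7] zdir [ 0. -0. -1.] F [-0.2  0.1 -0.1] w 0.547 g 0.0 q [-0.67  0.82  0.29  1.54 -0.16 -1.86]
top 18
scene 1499
plane [-6.00000e-03  3.15000e-02 -1.56278e+01] [[-28.7, -157.2, -6.2], [-14.3, -104.0, 54.6], [-2.6, 98.3, 137.3]]
t 14.6 rest [  -6.5 -126.   208.9] zdir [ 0.01 -0.   -1.  ] F [-0.1 -0.4  0.6] w 0.553 g 0.0 q [-0.65  0.91  0.71  1.87 -0.15 -1.84]
top 33
plane [ 1.3530e-01 -8.0000e-04  9.0292e+00] [[-17.4, -154.5, 4.5], [-10.8, -144.6, 137.1], [0.6, -124.8, 143.4]]
scene 1976
plane [-3.10000e-03  2.65000e-02 -1.54544e+01] [[-28.8, -157.3, -4.9], [-14.3, -92.1, 78.8], [-2.1, 98.9, 137.5]]
world [ 420.4 -385.   260.7] dist 91.3 ang 60.0
mm [64.4 63.2 14. ] deg [ 6.001e+01 -5.000e-02  1.000e-02]
world [ 420.4 -385.   260.7] dist 91.3 ang 180.0
mm [64.4 63.2 14. ] deg [ 8.0000e-02  9.0010e+01 -1.5587e+02]
```

View pics/w6.png

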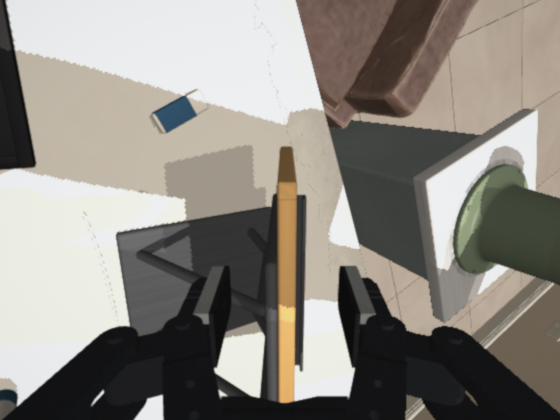

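The wrist view shows the board standing edge-on at column 287, with its end at (287,150) past the panel end and the eraser undisturbed at (178,112). I go round to its right end and push it back to the middle.

```bash
python3 -m jog '[{"dx":32,"dy":32,"dz":7,"wx":30,"wy":0,"wz":0},{"dx":32,"dy":32,"dz":7,"wx":30,"wy":0,"wz":0},{"dx":32,"dy":32,"dz":7,"wx":30,"wy":0,"wz":0},{"dx":32,"dy":32,"dz":7,"wx":30,"wy":0,"wz":0},{"dx":32,"dy":32,"dz":7,"wx":30,"wy":0,"wz":0}]' 0 >/dev/null
python3 -m jog '[{"dx":32,"dy":31,"dz":-10,"wx":30,"wy":0,"wz":0},{"dx":32,"dy":31,"dz":-10,"wx":30,"wy":0,"wz":0},{"dx":32,"dy":31,"dz":-10,"wx":30,"wy":0,"wz":0},{"dx":32,"dy":31,"dz":-10,"wx":30,"wy":0,"wz":0},{"dx":32,"dy":31,"dz":-10,"wx":30,"wy":0,"wz":0}]' >/dev/null
python3 - <<'E'
from h import *
where();plan((-12,-190,45),ori(30,-1),1)
E
```

```text
t 15.75 rest [ -71.8 -189.   187.9] zdir [ 0.86  0.   -0.5 ] F [-0.4  0.9 -0.6] w -0.003 g 0.0 q [-1.05  0.04 -0.61  0.51  0.33 -2.21]
world [ 399.4 -377.6  106.1] dist 154.9 ang 0.3
mm [  1.4  93.3 123.6] deg [ 0.23  0.05 -0.16]
```

```bash
python3 -m jog '[{"dx":1,"dy":30,"dz":40,"wx":0,"wy":0,"wz":0},{"dx":1,"dy":60,"dz":80,"wx":0,"wy":0,"wz":0},{"dx":1,"dy":85,"dz":110,"wx":0,"wy":0,"wz":0},{"dx":1,"dy":93,"dz":123,"wx":0,"wy":0,"wz":0},{"dx":1,"dy":93,"dz":123,"wx":0,"wy":0,"wz":0}]' >/dev/null
python3 -c "from h import *;where()"
python3 -m jog '[{"dx":-8,"dy":0,"dz":0,"wx":0,"wy":0,"wz":0},{"dx":-16,"dy":0,"dz":0,"wx":0,"wy":0,"wz":0},{"dx":-24,"dy":0,"dz":0,"wx":0,"wy":0,"wz":0},{"dx":-31,"dy":0,"dz":0,"wx":0,"wy":0,"wz":0},{"dx":-38,"dy":0,"dz":0,"wx":0,"wy":0,"wz":0}]' >/dev/null
python3 -c "from h import *;where()"
python3 -m jog '[{"dx":-6,"dy":0,"dz":0,"wx":0,"wy":0,"wz":0},{"dx":-12,"dy":0,"dz":0,"wx":0,"wy":0,"wz":0},{"dx":-18,"dy":0,"dz":0,"wx":0,"wy":0,"wz":0},{"dx":-24,"dy":0,"dz":0,"wx":0,"wy":0,"wz":0},{"dx":-30,"dy":0,"dz":0,"wx":0,"wy":0,"wz":0}]' >/dev/null
python3 -c "from h import *;where()"
python3 -m jog '[{"dx":-6,"dy":0,"dz":0,"wx":0,"wy":0,"wz":0},{"dx":-12,"dy":0,"dz":0,"wx":0,"wy":0,"wz":0},{"dx":-17,"dy":0,"dz":0,"wx":0,"wy":0,"wz":0},{"dx":-21,"dy":0,"dz":0,"wx":0,"wy":0,"wz":0},{"dx":-21,"dy":0,"dz":0,"wx":0,"wy":0,"wz":0}]' >/dev/null
python3 pose.py
```

```text
t 16.25 rest [  -9.4 -190.    45.8] zdir [ 0.86  0.   -0.51] F [ 0.1 -0.3  0.3] w -0.003 g 0.0 q [-1.08  0.24 -0.86  0.07  0.34 -2.24]
t 16.75 rest [ -10.6 -153.2   50.7] zdir [ 0.87 -0.   -0.5 ] F [ 0.4 -2.7  0.7] w -0.002 g 1.4 q [-1.01  0.2  -0.91  0.03  0.31 -2.17]
t 17.25 rest [ -10.4 -124.2   50.6] zdir [ 0.87 -0.   -0.5 ] F [-2.2 -5.4  3.2] w 0.003 g 3.0 q [-0.94  0.18 -0.94 -0.    0.29 -2.11]
t 17.75 rest [ -10.4 -102.4   50.4] zdir [ 0.87 -0.   -0.5 ] F [-0.3 -3.7  2.7] w -0.003 g 2.2 q [-0.9   0.17 -0.96 -0.02  0.27 -2.06]
top 1646
plane [ 2.00000e-04  9.10000e-03 -1.29857e+01] [[-17.9, -87.8, 2.6], [-12.5, -1.7, 80.6], [-4.2, 84.2, 141.7]]
scene 1075
plane [-1.52000e-02  3.91000e-02 -1.66795e+01] [[-29.2, -103.3, -6.2], [-14.2, -52.6, 104.6], [3.0, 83.7, 144.0]]
```

Centred at about y = −2. I back away and check.

```bash
python3 -m jog '[{"dx":15,"dy":0,"dz":0,"wx":0,"wy":0,"wz":0},{"dx":30,"dy":0,"dz":-20,"wx":0,"wy":0,"wz":0},{"dx":40,"dy":0,"dz":-60,"wx":0,"wy":0,"wz":0},{"dx":60,"dy":0,"dz":-105,"wx":0,"wy":0,"wz":0},{"dx":60,"dy":0,"dz":-140,"wx":0,"wy":0,"wz":0}]' >/dev/null
python3 -m jog '[{"dx":0,"dy":0,"dz":0,"wx":0,"wy":0,"wz":0},{"dx":0,"dy":0,"dz":0,"wx":0,"wy":0,"wz":0},{"dx":0,"dy":0,"dz":0,"wx":0,"wy":0,"wz":0}]' >/dev/null
python3 pose.py
python3 -c "
from h import *
f=grab('top');cv2.imwrite('pics/t7.png',cv2.resize(f['frame'][150:300,150:400],None,fx=3,fy=3))"
```

```text
t 18.65 rest [-131.8 -160.2  117. ] zdir [ 0.87  0.   -0.5 ] F [ 0.   0.3 -0.3] w 0.002 g 0.0 q [-1.15 -0.1  -0.83  0.47  0.37 -2.31]
top 1676
plane [ 2.30000e-03  8.60000e-03 -1.29784e+01] [[-17.9, -88.3, 1.9], [-12.5, -3.0, 78.9], [-3.8, 84.3, 141.4]]
scene 1787
plane [ -0.0181   0.0378 -16.5843] [[-29.3, -95.5, -6.2], [-14.3, -30.0, 73.7], [-1.9, 85.4, 138.2]]
```

View pics/t7.png

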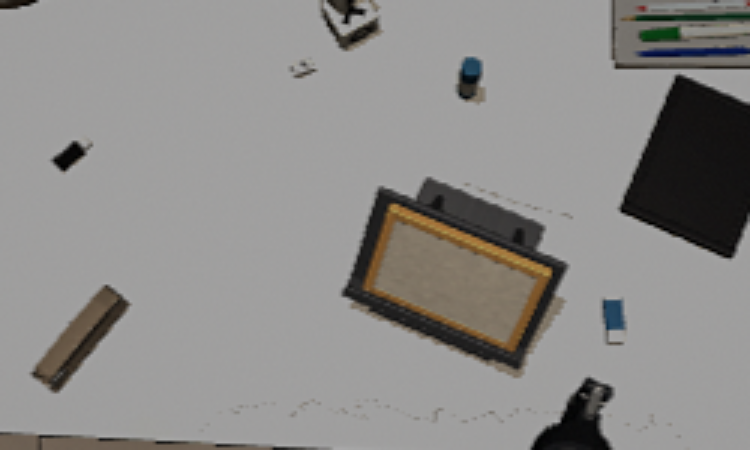

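The board leans flat and centred at (460,280) with its pale writing face out. The stapler (80,338), glue stick (470,78) and eraser (613,320) are where they were, and the gripper (590,400) is clear.

```bash
python3 -c "from station import ctrl;print(ctrl.close_job())"
```

```text
the job is handed in; nothing more can be done
None
```

The memo board is turned over: it stands flat on the ledge with its white writing side out, about 2 mm off the middle by my measurement, and the job is handed in (no verdict was returned).

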